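# Change over the push-latch parts boxes

## Robot

A 6-joint arm with a two-finger parallel gripper is mounted at the origin on the work surface. World frame = base frame: x ahead of the robot, y to its left, z up, the work surface at z = 0. Lengths are in m, angles in rad, forces in N, time in s.
With the tool pointing down it reaches from about 0.35 to 0.975 m from the base axis. Payload 4.9 kg.
Tool frame: the origin (TCP) lies midway between the tips of the shut fingers; the grasp point (between the pads) lies 19 mm behind it; z points along the fingers, y is the line along which they close (so a half turn about z gives the same grasp; the last joint's range is limited). The gripper opens to 85 mm and grips with 20 to 120 N. Pads are 22 mm wide; open, the fingers measure 114 mm over their backs; the gripper's body (76 mm by 85 mm) begins 54 mm behind the grasp point. The pads swing forward as they close: fully open they stand 13 mm farther back than shut.
Start: joints at [1.128, 0.053, 1.613, -0, 1.476, -0.119], TCP at [0.199, 0.593, 0.231] pointing down, gripper open.
Joint ranges: [-3.01, 3.01], [-1.01, 2.22], [0.06, 2.58], [-1.02, 4.17], [0.09, 2.62], [-3.14, 3.14]. Speed limits (rad/s): [2.57, 2.57, 3.14, 3.14, 3.14, 3.14].

## Interface

Orientations are given as a unit quaternion [w, x, y, z].
In Python, from plant import state, grab_frame, job_done, cut_out, place_of gives the robot as it stands.
- The arm moves only by the tool jog_arm, never from a script. Its argument "motion" is text: rows parted by semicolons, each of 7 numbers parted by spaces: the opening in per cent of the stroke, from 0 (shut) to 100 (fully open), then the shift along the tool's x, y, z as a fraction of full scale, then the turn, a rotation vector about the tool's x, y, z as a fraction of full scale. A call has exactly 5 rows; each row is the pose to reach, as a shift and turn from the pose commanded when the call began, along the tool's axes at that moment; what a row does not reach only later rows make up. Full scale, the value 1, is 50 cm for a shift and 1.5 rad for a turn. A row lasts 1/8 s, in which the tool goes at most 62.5 mm and 10.7 degrees, less where a joint would pass 70% of its speed; a pose out of reach is approached as far as the arm can. A call with a number of a shift or a turn outside -1 to 1 is refused whole. A call with a gripper value outside its range is refused whole. The fingers move at their own pace and stop on an object; the grip force is fixed at half the most. Time passes only in rows, so rows that repeat a pose let the fingers close, or fill a call up. It gives the time, the measured TCP pose, the force, the opening and the grip force at its end, in the units of the state.
- state(): the state, without advancing time (a new reading comes with each control period).
- grab_frame(name): name is "scene" or "top"; returns a dict with "color" (480x640x3 uint8, red, green, blue), "range_z" (480x640 float32, m along the optical axis (not along the pixel's ray), 0 where there is no reading), "intrinsics" (3x3 intrinsics, pixels), "world_from_camera" (4x4, takes a point from camera to world coordinates). Camera axes: x right, y up, looking along -z (the intrinsics and any distortion apply to the point x, -y, -z); pixel columns grow to the right and rows downward; lengths in m; the calibration is good to about 2 mm. A picture is of the moment at which its call begins.
- job_done(): hands the job in; it is judged then, once.
Trained networks look in the newest picture that a camera, given by its name, has taken for a name from the list of things; names that differ only in an ending like _2 or _b are one class to them, and where a whole thing is asked for, a point or a joint stands for the part that bears it (a point fixed in the world has none). Each returns a list of dicts, best first, with "p" (0 to 1); they miss things now and then, are a little off and sometimes report something else, mostly with a low value. They report only what shows in the picture. A call takes as long as a camera call. They do not tell look-alikes from the thing itself.
- cut_out(camera, thing): "pixels" (480x640 bool, what is visible of it).
- place_of(camera, thing): "at" ([x, y, z] in m, in world coordinates, good to about 4 mm: a listed point, or the origin of a listed thing).
The state is a dict: "time": time; "joint_pos": joint angles; "joint_vel": joint speeds; "joint_efforts": joint torques, N m; "tool_pos": TCP position; "tool_rot": TCP orientation; "contact_force": force on the tool from outside, world axes, zero at the start; "ft_torque": the same for the moment, N m; "gripper_width": opening from 0.0 (shut) to 1.0 (fully open); "grasp_force": force on a finger pad.
Only numpy, scipy, OpenCV 4.12 (cv2) and the standard library are available. Lean on these libraries where they do the work, as an engineer would, in place of code of your own. Each camera call takes 0.05 s, during which the arm holds its last target. There are 200 camera calls.

## Task

I have finished with the rivets in the narrowest of the three grey boxes and now need the heel tips in the widest one. Press the narrow box's open lid down until its push latch holds it shut by itself, and press the wide box's lid so that it releases and springs fully open. Leave the middle-sized box shut throughout.

Things in the scene. Friction and masses are not known exactly. Their poses are not given: they have to be found in the camera images.
- narrow_lid (a joint): Lid of the narrowest grey box (70 mm wide, 172 deep, 70 high; fixed), hinged on the side away from the robot. Rad: 0 latched, flush with the rim; 0.55 sprung open, front edge 80 mm up; -0.10 firm stop. Push latch: a press past -0.06, then let go, opens a shut lid (1 s) or latches an open one; one short of -0.04 does not. Takes 2 to 5 N before the stop. Starts open.
- narrow_press (a point): Top centre of the 44 mm square steel press plate on the narrowest box's lid, 105 mm from the hinge, 45 from the front edge; moves with the lid. Latched: 71 mm above the bench; at the stop 10 mm lower; open: 55 mm higher and 16 mm farther back. Pressing straight down from above where it stands, shut or open, works. z is square to the lid, x points to the hinge.
- wide_lid (a joint): Lid of the widest grey box (150 mm wide, 172 deep, 70 high; fixed), hinged on the side away from the robot. Rad: 0 latched, flush with the rim; 0.55 sprung open, front edge 80 mm up; -0.10 firm stop. Push latch: a press past -0.06, then let go, opens a shut lid (1 s) or latches an open one; one short of -0.04 does not. Takes 2 to 5 N before the stop. Starts latched.
- wide_press (a point): Top centre of the 44 mm square steel press plate on the widest box's lid, 105 mm from the hinge, 45 from the front edge; moves with the lid. Latched: 71 mm above the bench; at the stop 10 mm lower; open: 55 mm higher and 16 mm farther back. Pressing straight down from above where it stands, shut or open, works. z is square to the lid, x points to the hinge.
- medium_lid (a joint): Lid angle (rad) of the middle-sized grey box, 110 mm wide, otherwise the same as the other two, with the same lid, plate and latch. It starts latched shut (0) and is to stay so; do not press it.
Not all that is in view belongs to the job. What is shaped like the part that bears medium_lid but green or red is not meant.

How it is judged:
At the end, for the whole second after the job is handed in: The narrow box's lid is latched shut (within 0.04 rad of flush), the wide box's lid stands open by more than 0.4 rad, and the middle-sized box's lid is latched shut (below 0.04 rad) (value of joint narrow_lid between -0.04 and 0.04 rad and value of joint wide_lid above 0.4 rad and value of joint medium_lid below 0.04 rad); the robot touches nothing.
It fails at once if the middle-sized box's lid comes open (more than 0.1 rad) (value of joint medium_lid above 0.1 rad).
It also fails if it takes over 45 s, if anything falls off the work surface, if the arm or the gripper's body presses on something with over 40 N, if the wrist force passes 120 N, or if a joint passes its speed limit or range.

## Working session

There is one attempt and no reset: what is moved stays moved. The work goes in short steps, Python scripts to look and compute and a tool call to move; the robot and the scene stay as the last step left them, time stands still between calls to the robot, and variables do not carry over. Pictures are saved under pics/ and viewed, at most 10 in all, crops included, and the job is handed in when it is done.

Besides the shell and the picture viewer there is one more tool, called after "Emit:" as name(argument=value, ...), one argument or row to a line, values as JSON. jog_arm: Moves the arm, as the interface text tells. Shift numbers are shares of 50 cm and turn numbers shares of 1.5 rad, none past 1 either way. Its arguments: {"type":"object","properties":{"motion":{"type":"string"}},"required":["motion"]}

```bash
mkdir -p pics
python3 - <<'E'
from plant import *
import cv2,numpy as np
s=state();print(s['time'],s['tool_pos'],s['tool_rot'],s['gripper_width'])
for c in('top','scene'):
    f=grab_frame(c);cv2.imwrite(f'pics/{c}0.png',f['color'][...,::-1]);np.savez(f'{c}0.npz',**f)
    K=f['intrinsics'];T=f['world_from_camera']
    for n in('narrow_press','wide_press','medium_lid'):
        for r in place_of(c,n):
            p=np.linalg.inv(T)@np.r_[r['at'],1];u=K@(p[:3]*[1,-1,-1])
            print(c,n,round(r['p'],2),np.round(r['at'],3),np.round(u[:2]/u[2]))
E
```

```text
0.0 [0.19860047 0.5919634  0.23006445] [-2.60790086e-04  1.61185130e-01  9.86923657e-01 -9.90214485e-04] 1.0004271144260501
top narrow_press 0.82 [ 0.515 -0.036  0.129] [391. 249.]
top wide_press 0.96 [ 0.587 -0.262  0.071] [500. 217.]Traceback (most recent call last):
  File "<stdin>", line 8, in <module>
ValueError: it knows: narrow_press, wide_press
```

View pics/top0.png

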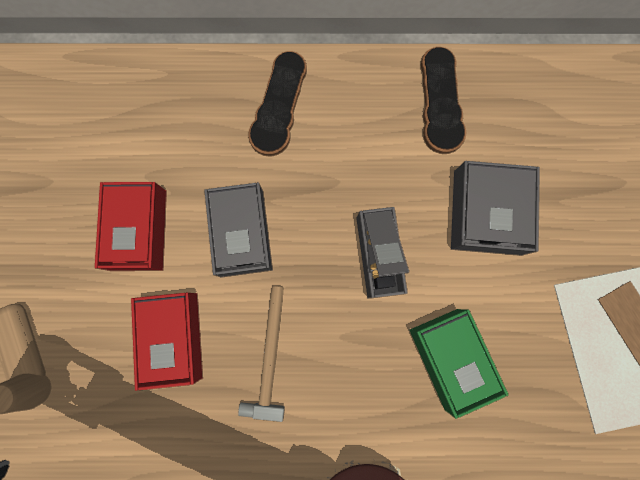

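Run:
```python
from plant import *
import cv2,numpy as np
f=grab_frame('scene');cv2.imwrite('pics/scene0.png',f['color'][...,::-1])
for c in('top','scene'):
    f=grab_frame(c)
    K=f['intrinsics'];T=f['world_from_camera']
    for n in('narrow_press','wide_press'):
        for r in place_of(c,n):
            p=np.linalg.inv(T)@np.r_[r['at'],1];u=K@(p[:3]*[1,-1,-1])
            print(c,n,round(r['p'],2),np.round(r['at'],3),np.round(u[:2]/u[2]))
```

```text
top narrow_press 0.6 [ 0.512 -0.03   0.126] [387. 251.]
top wide_press 0.79 [ 0.583 -0.262  0.072] [500. 219.]
scene narrow_press 0.86 [ 0.509 -0.033  0.121] [271. 204.]
scene wide_press 0.58 [ 0.584 -0.256  0.075] [162. 204.]
```

View pics/scene0.png

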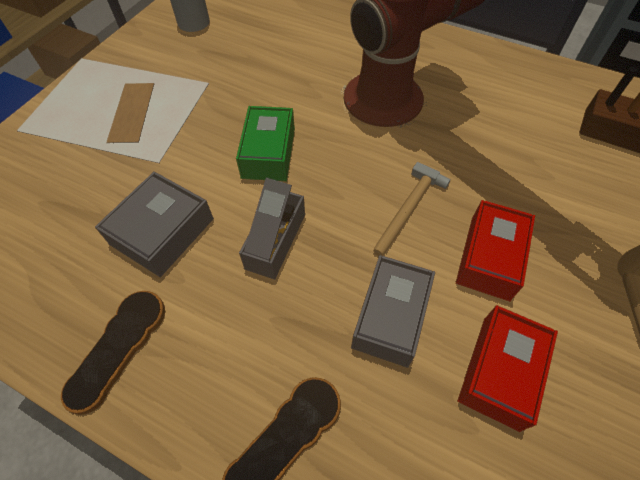

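Top view: the grey candidates are the middle-sized box at (238,230), the open narrow box at (385,250) and the wide box at (498,205). The two red boxes at (130,225) and (165,340) and the green one at (458,362) are decoys. By width and colour, I choose the plates at (389,252) for narrow and (501,219) for wide. Next is a close crop to check this and measure the plates from depth.

Run:
```python
import cv2,numpy as np
f=np.load('top0.npz');I=f['color'];Z=f['range_z'];K=f['intrinsics'];T=f['world_from_camera']
cv2.imwrite('pics/crop.png',cv2.resize(I[150:310,340:550,::-1],None,fx=3.5,fy=3.5))
v,u=np.mgrid[:480,:640]
P=np.stack([(u-K[0,2])/K[0,0]*Z,-(v-K[1,2])/K[1,1]*Z,-Z],-1)@T[:3,:3].T+T[:3,3]
for n,(a,b) in dict(narrow=(389,252),wide=(501,219)).items():
    m=((I.min(-1)>125)&(Z>0)&(abs(u-a)<19)&(abs(v-b)<19)).astype(np.uint8)
    k,L,s,c=cv2.connectedComponentsWithStats(m)
    j=1+s[1:,4].argmax();q=P[L==j];ctr=np.median(q,0)
    n3=np.linalg.svd(q-q.mean(0),full_matrices=False)[2][2]
    print(n,s[j],c[j],q.mean(0).round(4),ctr.round(4),np.ptp(q,0).round(3),n3.round(2),cv2.minAreaRect(q[:,:2].astype(np.float32)))
# tallest things in the corridor
print('max z',np.nanmax(np.where((Z>0)&(v<300),P[...,2],0)))
```

```text
narrow [384 244   3   1   3] [385. 244.] [ 0.5268 -0.0281  0.1126] [ 0.5267 -0.0285  0.1132] [0.    0.004 0.004] [-0.99 -0.   -0.14] ((0.5268547534942627, -0.027959385886788368), (0.0035357812885195017, 0.00045182634494267404), 87.96739959716797)
wide [490 208  23  23 473] [500.7589852  218.73784355] [ 0.5827 -0.2624  0.072 ] [ 0.5822 -0.2622  0.0721] [0.045 0.046 0.009] [-0.01 -0.01 -1.  ] ((0.5835328698158264, -0.2622241973876953), (0.04511221870779991, 0.04417898878455162), 83.34785461425781)
max z 0.14983075328276052
```

View pics/crop.png

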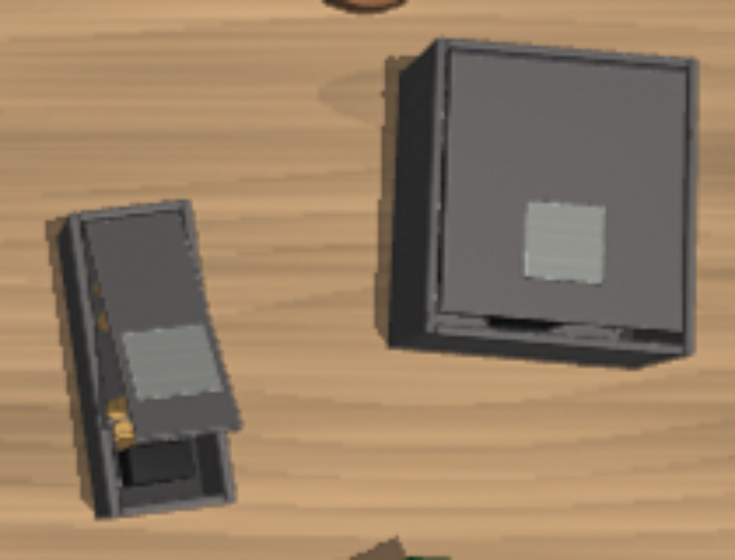

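The crop confirms the open narrow box, with its plate at about (389,253), and the latched wide box, with its plate at (501,219).

```bash
cat > h.py <<'E'
import numpy as np
from plant import *
from scipy.spatial.transform import Rotation as R
def go(*targets):
    s=state();q=s['tool_rot'];r=R.from_quat(np.r_[q[1:],q[0]])
    print(s['time'],s['tool_pos'].round(4) if hasattr(s['tool_pos'],'round') else s['tool_pos'],np.round(s['contact_force'],1),s['gripper_width'])
    print('axes',r.as_matrix().round(3).tolist())
    for t in targets: print(t,'->',(r.inv().apply(np.array(t)-s['tool_pos'])/.5).round(3))
E
python3 - <<'E'
from h import *
import cv2
f=np.load('top0.npz');I=f['color'];Z=f['range_z'];K=f['intrinsics'];T=f['world_from_camera']
v,u=np.mgrid[:480,:640]
P=np.stack([(u-K[0,2])/K[0,0]*Z,-(v-K[1,2])/K[1,1]*Z,-Z],-1)@T[:3,:3].T+T[:3,3]
m=((I.min(-1)>103)&(I.max(-1)-I.min(-1)<25)&(Z>0)&(P[...,2]>.1)&(abs(u-389)<22)&(abs(v-253)<22)).astype(np.uint8)
k,L,s,c=cv2.connectedComponentsWithStats(m);j=1+s[1:,4].argmax();q=P[L==j]
print(s[j],c[j],q.mean(0),np.median(q,0),np.linalg.svd(q-q.mean(0),full_matrices=False)[2][2])
go((.51,-.03,.2),(.51,-.03,.15))
E
```

```text
[375 243  29  22 464] [388.61853448 253.1012931 ] [ 0.50844453 -0.03217339  0.12573708] [ 0.5085577  -0.03211942  0.1255688 ] [-0.52075656 -0.06353546 -0.85133768]
0.5 [0.1988 0.5925 0.2313] [ 0.1 -0.3 -0.6] 1.0045790279626523
axes [[-0.948, 0.318, -0.0], [0.318, 0.948, -0.0], [0.0, -0.0, -1.0]]
(0.51, -0.03, 0.2) -> [-0.986 -0.982  0.063]
(0.51, -0.03, 0.15) -> [-0.986 -0.982  0.163]
```

Emit:
jog_arm(
  motion="0 -0.088 -0.088 0 0 0 0; 0 -0.176 -0.176 0 0 0 0; 0 -0.264 -0.264 0 0 0 0; 0 -0.352 -0.352 0 0 0 0; 0 -0.44 -0.44 0 0 0 0",
)

```text
time: 1.12
tool_pos: [0.338, 0.3123, 0.2316]
tool_rot: [0.001, 0.161, 0.987, 0.0]
contact_force: [0.9, -0.5, 0.5]
gripper_width: 0.001
grasp_force: 0.0
```

Emit:
jog_arm(
  motion="0 -0.088 -0.088 0 0 0 0; 0 -0.176 -0.176 0 0 0 0; 0 -0.264 -0.264 0 0 0 0; 0 -0.352 -0.352 0 0 0 0; 0 -0.44 -0.44 0 0 0 0",
)

```text
time: 1.75
tool_pos: [0.4767, 0.0333, 0.2318]
tool_rot: [0.001, 0.161, 0.987, 0.0]
contact_force: [1.5, 1.7, 1.1]
gripper_width: 0.004
grasp_force: 0.0
```

```bash
python3 -c "
from h import *
go((.506,-.032,.16))"
```

```text
1.75 [0.4767 0.0333 0.2318] [1.5 1.7 1.1] 0.00386485401609284
axes [[-0.948, 0.318, 0.002], [0.318, 0.948, 0.0], [-0.001, 0.001, -1.0]]
(0.506, -0.032, 0.16) -> [-0.097 -0.105  0.144]
```

Emit:
jog_arm(
  motion="0 -0.097 -0.105 0 0 0 0; 0 -0.097 -0.105 0.07 0 0 0; 0 -0.097 -0.105 0.144 0 0 0; 0 -0.097 -0.105 0.144 0 0 0; 0 -0.097 -0.105 0.144 0 0 0",
)

```text
time: 2.38
tool_pos: [0.506, -0.0298, 0.1608]
tool_rot: [0.001, 0.161, 0.987, -0.0]
contact_force: [0.9, -0.2, -0.1]
gripper_width: -0.001
grasp_force: 0.0
```

Emit:
jog_arm(
  motion="0 0 0 0.04 0 0 0; 0 0 0 0.08 0 0 0; 0 0 0 0.12 0 0 0; 0 0 0 0.16 0 0 0; 0 0 0 0.16 0 0 0",
)

```text
time: 3.0
tool_pos: [0.5045, -0.0295, 0.0781]
tool_rot: [-0.001, 0.161, 0.987, 0.0]
contact_force: [0.1, 0.0, 0.7]
gripper_width: 0.005
grasp_force: 0.6
```

```bash
python3 -c "
from h import *
import cv2
go((.506,-.032,.064))
f=grab_frame('scene');cv2.imwrite('pics/s1.png',cv2.resize(f['color'][100:330,150:450,::-1],None,fx=2.5,fy=2.5))"
```

```text
3.0 [ 0.5045 -0.0295  0.0781] [0.1 0.  0.7] 0.005275541368973184
axes [[-0.948, 0.318, -0.002], [0.318, 0.948, 0.0], [0.002, -0.0, -1.0]]
(0.506, -0.032, 0.064) -> [-0.005 -0.004  0.028]
```

View pics/s1.png

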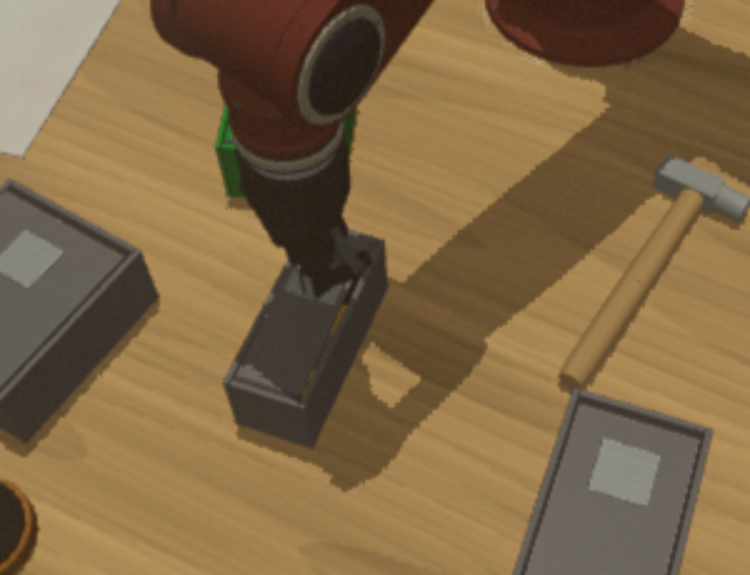

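The shut fingers rest on the narrow plate at crop (315,285) and the lid is nearly flush. Now I press past the latch.

Emit:
jog_arm(
  motion="0 0 0 0.015 0 0 0; 0 0 0 0.025 0 0 0; 0 0 0 0.031 0 0 0; 0 0 0 0.031 0 0 0; 0 0 0 0.031 0 0 0",
)

```text
time: 3.68
tool_pos: [0.5058, -0.0299, 0.0641]
tool_rot: [0.001, 0.161, 0.987, 0.0]
contact_force: [1.7, 0.3, 2.3]
gripper_width: 0.0
grasp_force: 1.0
```

Emit:
jog_arm(
  motion="0 0 0 0.003 0 0 0; 0 0 0 0.006 0 0 0; 0 0 0 0.006 0 0 0; 0 0 0 0.006 0 0 0; 0 0 0 0.006 0 0 0",
)

```text
time: 4.3
tool_pos: [0.5059, -0.0299, 0.0623]
tool_rot: [0.0, 0.161, 0.987, -0.0]
contact_force: [-1.7, 0.7, 9.1]
gripper_width: 0.003
grasp_force: 4.8
```

Force rises, so the lid is at its stop. Lift off.

Emit:
jog_arm(
  motion="0 0 0 -0.05 0 0 0; 0 0 0 -0.15 0 0 0; 0 0 0 -0.27 0 0 0; 0 0 0 -0.27 0 0 0; 0 0 0 -0.27 0 0 0",
)

```text
time: 4.92
tool_pos: [0.5046, -0.0297, 0.1948]
tool_rot: [-0.001, 0.161, 0.987, 0.0]
contact_force: [-0.2, 0.1, -1.4]
gripper_width: 0.004
grasp_force: 0.0
```

```bash
python3 -c "
from h import *
for c in ('top','scene'):
  grab_frame(c); print([(r['p'],np.round(r['at'],3)) for n in('narrow_press','wide_press') for r in place_of(c,n)])
go((.583,-.262,.19),(.583,-.262,.09))"
```

```text
[(0.88, array([ 0.491, -0.036,  0.072]))]
[(0.82, array([ 0.492, -0.037,  0.07 ])), (0.63, array([ 0.581, -0.26 ,  0.074]))]
5.225 [ 0.5045 -0.0297  0.1942] [-0.  -0.7  0.3] -0.0012966574720947382
axes [[-0.948, 0.318, -0.003], [0.318, 0.948, 0.001], [0.003, -0.0, -1.0]]
(0.583, -0.262, 0.19) -> [-0.297 -0.391  0.008]
(0.583, -0.262, 0.09) -> [-0.297 -0.391  0.208]
```

The narrow lid is latched, with its plate at z 0.071. Now over to the wide box.

Emit:
jog_arm(
  motion="0 -0.07 -0.09 0 0 0 0; 0 -0.14 -0.18 0 0 0 0; 0 -0.21 -0.27 0 0 0 0; 0 -0.297 -0.391 0 0 0 0; 0 -0.297 -0.391 0 0 0 0",
)

```text
time: 5.85
tool_pos: [0.5838, -0.2656, 0.1946]
tool_rot: [-0.001, 0.163, 0.987, 0.0]
contact_force: [-0.2, 0.9, 0.3]
gripper_width: -0.004
grasp_force: 0.0
```

Emit:
jog_arm(
  motion="0 0 0 0.08 0 0 0; 0 0 0 0.16 0 0 0; 0 0 0 0.22 0 0 0; 0 0 0 0.22 0 0 0; 0 0 0 0.22 0 0 0",
)

```text
time: 6.48
tool_pos: [0.5845, -0.2622, 0.0871]
tool_rot: [0.001, 0.161, 0.987, -0.0]
contact_force: [0.6, 0.1, 0.6]
gripper_width: -0.003
grasp_force: 0.0
```

Emit:
jog_arm(
  motion="0 0 0 0.015 0 0 0; 0 0 0 0.03 0 0 0; 0 0 0 0.04 0 0 0; 0 0 0 0.046 0 0 0; 0 0 0 0.046 0 0 0",
)

```text
time: 7.1
tool_pos: [0.5842, -0.2626, 0.063]
tool_rot: [0.0, 0.161, 0.987, -0.0]
contact_force: [0.7, -0.5, 2.0]
gripper_width: -0.002
grasp_force: 1.1
```

Emit:
jog_arm(
  motion="0 0 0 0.003 0 0 0; 0 0 0 0.005 0 0 0; 0 0 0 0.005 0 0 0; 0 0 0 0.005 0 0 0; 0 0 0 0.005 0 0 0",
)

```text
time: 7.72
tool_pos: [0.5842, -0.2626, 0.0613]
tool_rot: [0.0, 0.161, 0.987, -0.0]
contact_force: [0.5, 0.9, 5.1]
gripper_width: 0.002
grasp_force: 2.7
```

Emit:
jog_arm(
  motion="0 0 0 -0.1 0 0 0; 0 0 0 -0.2 0 0 0; 0 0 0 -0.3 0 0 0; 0 0 0 -0.36 0 0 0; 0 0 0 -0.36 0 0 0",
)

```text
time: 8.35
tool_pos: [0.5848, -0.263, 0.2434]
tool_rot: [0.002, 0.161, 0.987, -0.001]
contact_force: [0.2, -0.9, -0.4]
gripper_width: 0.001
grasp_force: 0.0
```

Emit:
jog_arm(
  motion="0 0 0 0 0 0 0; 0 0 0 0 0 0 0; 0 0 0 0 0 0 0; 0 0 0 0 0 0 0; 0 0 0 0 0 0 0",
)

```text
time: 8.98
tool_pos: [0.5838, -0.2624, 0.2401]
tool_rot: [-0.0, 0.161, 0.987, 0.0]
contact_force: [-0.8, 0.3, 0.1]
gripper_width: -0.0
grasp_force: 0.0
```

Emit:
jog_arm(
  motion="0 0 0 0 0 0 0; 0 0 0 0 0 0 0; 0 0 0 0 0 0 0; 0 0 0 0 0 0 0; 0 0 0 0 0 0 0",
)

```text
time: 9.6
tool_pos: [0.5838, -0.2624, 0.2403]
tool_rot: [0.0, 0.161, 0.987, -0.0]
contact_force: [-0.1, 0.4, -0.2]
gripper_width: 0.006
grasp_force: 0.0
```

```bash
python3 -c "
from h import *
import cv2
f=grab_frame('scene');cv2.imwrite('pics/s2.png',f['color'][...,::-1])
for n in('narrow_press','wide_press'): print(n,[(r['p'],np.round(r['at'],3)) for r in place_of('scene',n)])
go()"
```

```text
narrow_press [(0.79, array([ 0.492, -0.036,  0.064]))]
wide_press [(0.83, array([ 0.6  , -0.262,  0.127]))]
9.75 [ 0.5839 -0.2624  0.2403] [-0.6 -0.6 -0.7] -0.0007884756056175449
axes [[-0.948, 0.318, -0.0], [0.318, 0.948, -0.0], [-0.0, -0.0, -1.0]]
```

View pics/s2.png

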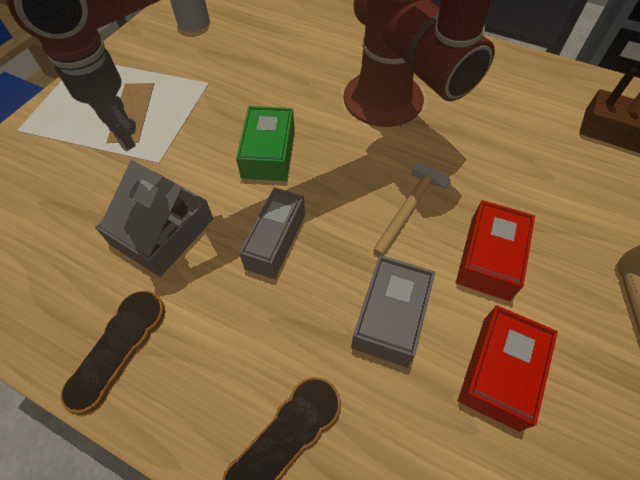

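The wide lid is open at (150,205), the narrow box at (273,232) is shut, and the middle-sized box at (395,310) is still shut. The gripper at (128,145) is clear of everything.

```bash
python3 -c "
from plant import *
print(job_done())"
```

```text
the job is handed in; nothing more can be done
None
```

The job is handed in: at the last camera check the narrow box's lid was latched shut, the wide box's lid was fully open, the middle-sized box was still shut, and the arm was clear of everything; no verdict came back.

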